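# Switch on the lamp of the crab counter

### The arm

A 6-joint arm with a two-finger parallel gripper is mounted at the origin on the work surface. World frame = base frame: x ahead of the robot, y to its left, z up, the work surface at z = 0. Lengths are in mm, angles in rad, forces in N, time in s.
With the tool pointing down it reaches from about 400 to 925 mm from the base axis. Payload 12.5 kg.
Tool frame: the origin (TCP) lies midway between the tips of the shut fingers; the grasp point (between the pads) lies 19 mm behind it (env.pinch_z is the distance from the TCP to the grasp point, in mm); z points along the fingers, y is the line along which they close (so a half turn about z gives the same grasp; the last joint's range is limited). The gripper opens to 95 mm and grips with 3 to 60 N. Pads are 20 mm wide; open, the fingers measure 119 mm over their backs; the gripper's body (75 mm by 180 mm) begins 59 mm behind the grasp point.
Start: joints at [1.171, 0.491, 1.559, -0, 1.092, -0.106], TCP at [180.979, 598.245, 187.661] pointing down, gripper open.
Joint ranges: [-3.1, 3.1], [-0.84, 2.19], [0.05, 2.79], [-1.13, 4.28], [0.06, 2.93], [-2.69, 2.69]. Speed limits (rad/s): [2.22, 2.22, 2.79, 3.14, 3.14, 3.14].

### API

Orientations are given as [roll, pitch, yaw] about the fixed x, y, z axes, in that order (R = Rz(yaw) Ry(pitch) Rx(roll)).
In Python, from cell import readout, eyes, job_done, env gives the robot as it stands.
- The arm moves only by the shell command python3 -m jog 'ROWS'. ROWS is a JSON object of lists of equal length, an entry for each row: "dp": the shift along the tool's x, y, z in mm, a list of three; "twist": the turn about the tool's z in degrees; "claw": the closure, from -1 (fully open) to 1 (shut). A call has 1 to 8 rows; each row is the pose to reach, as a shift and turn from the pose commanded when the call began, along the tool's axes at that moment; what a row does not reach only later rows make up. A row lasts 1/12 s, in which the tool goes at most 41.7 mm and 7.16 degrees, less where a joint would pass 70% of its speed; a pose out of reach is approached as far as the arm can. A call with a gripper value outside its range is refused whole. The fingers move at their own pace and stop on an object; the grip force is fixed at half the most. Time passes only in rows, so rows that repeat a pose let the fingers close. It gives the time, the measured TCP pose, the force and the opening at its end, in the units of the state.
- readout.state(): the state, without advancing time (a new reading comes with each control period).
- eyes.read_camera(name): name is "side" or "top"; returns the picture (480x640x3 uint8, red, green, blue); there is no depth.
- eyes.camera_model(name): a dict with "intrinsics" (3x3 intrinsics, pixels), "k1" (the pictures are not rectified: a ray, as slopes to the right and down, at radius r is drawn at 1 + k1 r^2 times it, then the intrinsics apply), "R" (3x3) and "t" (3): a world point X has camera coordinates R X + t. Camera axes: x right, y down, z forward; pixel columns grow to the right and rows downward; lengths in mm; the calibration is good to about 2 mm. A picture is of the moment at which its call begins. camera_model takes no time and is no camera call.
- job_done(): hands the job in, once; it reports no verdict.
The state is a dict: "t": time; "joints": joint angles; "qvel": joint speeds; "tau": joint torques, N m; "eef_pos": TCP position; "tcp_rot": TCP orientation; "ft_force": force on the tool from outside, world axes, zero at the start; "moment": the same for the moment, N m; "opening": opening from 0.0 (shut) to 1.0 (fully open).
Only numpy, scipy, OpenCV 4.12 (cv2) and the standard library are available. Lean on these libraries where they do the work, as an engineer would, in place of code of your own. Each camera call takes 0.05 s, during which the arm holds its last target. There are 200 camera calls.

### The job

Switch on the display lamp: flip the yellow toggle over to the side with the green dot until it snaps and stays there. The red toggle runs the steamer: leave it on, and do not knock the drink can over or push it away.

Things in the scene. Friction and masses are not known exactly. Their poses are not given: they have to be found in the camera images.
- lamp_box: Metal switch box fixed to the counter, 110 (x) x 80 (y) x 60 (z) mm, one YELLOW-capped toggle on its black top. Origin: centre of underside, z up (mm). Green dot (on) on top at x=+42, white dot (off) at x=-42. Toggle pivot at x=y=0, z=62; the bat, 55 long, swings in the x-z plane. Off: tip at x=-24, z=112; on: x=+24. Cap: 16 thick, the bat's outer 39. Nothing else rises above z=68.
- lamp_toggle (a joint): Angle of the yellow toggle, rad: 0 = off (leaning 0.45 rad to the white dot; the start), 0.45 = upright, 0.9 = on (leaning 0.45 rad to the green dot). A spring holds it at either stop: about 2 N sideways on the cap moves it off the stop, less nearer upright; past upright it snaps over by itself and stays.
- steamer_bat (a point): Tip of the RED-capped toggle of the steamer, on a second box of the same make and size, fixed to the counter and turned its own way. It starts on, leaning to its green dot: the tip is 112 mm above the counter and 24 mm horizontally from its box's centre. The point's x axis, seen from above, runs along that box's x axis, from white dot to green dot.
- drink_can: Full blue drink can standing loose on the counter, 66 mm in diameter, 115 mm high, origin at the centre of its underside.

How it is judged:
By the outcome, as a careful person would: the job done as asked, in the order asked, and still so for the second after the job is handed in, with the robot touching nothing.
It also fails if it takes over 24 s, if anything falls off the work surface, if the arm or the gripper's body presses on something with over 40 N, if the wrist force passes 120 N, or if a joint passes its speed limit or range.

## Working session

There is one attempt and no reset: what is moved stays moved. The work goes in short steps, Python scripts to look and compute and a shell command to move; the robot and the scene stay as the last step left them, time stands still between calls to the robot, and variables do not carry over. Pictures are saved under pics/ and viewed, on a budget of 10 in all, crops included, one or two more only if the job needs it, and the job is handed in when it is done.

```bash
mkdir -p pics; cat > h.py <<'E'
import numpy as np, cv2
from cell import readout, eyes, job_done, env
def snap(n,f):
    im=eyes.read_camera(n); cv2.imwrite(f'pics/{f}.png',im[:,:,::-1]); return im
def ray(n,uv):
    m=eyes.camera_model(n);K=np.array(m['intrinsics']);R=np.array(m['R']);t=np.array(m['t'])
    d=cv2.undistortPoints(np.array([[uv]],float),K,np.array([m['k1'],0,0,0.]))[0,0] if 0 else None
    p=np.linalg.solve(K,[uv[0],uv[1],1])[:2];q=p.copy()
    for _ in range(30): q=p/(1+m['k1']*(q@q))
    return -R.T@t, R.T@np.array([q[0],q[1],1])
def onz(n,uv,z):
    c,d=ray(n,uv); return c+d*(z-c[2])/d[2]
def tri(uv1,uv2,n1='top',n2='side'):
    c1,d1=ray(n1,uv1);c2,d2=ray(n2,uv2)
    s=np.linalg.lstsq(np.c_[d1,-d2],c2-c1,rcond=None)[0]
    a,b=c1+s[0]*d1,c2+s[1]*d2; return (a+b)/2,np.linalg.norm(a-b)
E
python3 -c "
from h import *
snap('top','top1');snap('side','side1')
for n in('top','side'):
    print(eyes.camera_model(n),ray(n,(320,240)))
s=readout.state();print(s['tcp_rot'],s['eef_pos'],s['t'])"
```

```text
{'intrinsics': array([[609.92615294,   0.        , 321.34469183],
       [  0.        , 609.92615294, 232.22251042],
       [  0.        ,   0.        ,   1.        ]]), 'k1': 0.04231903313329683, 'R': array([[-0.0104    , -0.99984392, -0.01428213],
       [-0.99328375,  0.01197565, -0.11508251],
       [ 0.11523559,  0.01298935, -0.99325326]]), 't': array([ 14.11786609, 610.9170532 , 875.04177593])} (array([506.12484888,  -4.56668405, 939.64559936]), array([ 0.10259272,  0.01534637, -0.99468924]))
{'intrinsics': array([[527.53671825,   0.        , 318.9024037 ],
       [  0.        , 527.53671825, 225.14923152],
       [  0.        ,   0.        ,   1.        ]]), 'k1': -0.09698209658914796, 'R': array([[ 0.98893139, -0.14785807, -0.01235676],
       [-0.12069701, -0.75323144, -0.64658691],
       [ 0.08629559,  0.64092152, -0.76274024]]), 't': array([-617.85091108,  136.26127507, 1009.70123414])} (array([ 540.32572266, -635.85721262,  850.60988956]), array([ 0.08495531,  0.61940788, -0.78096953]))
[-3.14064216e+00 -8.41772520e-05  2.84778827e+00] [180.87371295 598.00947645 187.12583397] 0.1
```

View pics/top1.png

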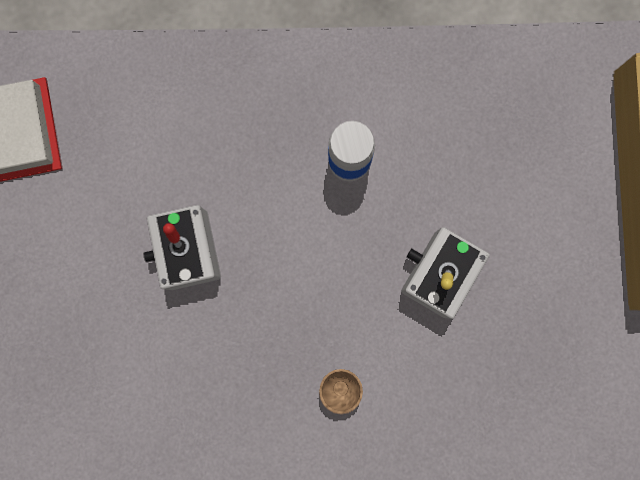

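View pics/side1.png

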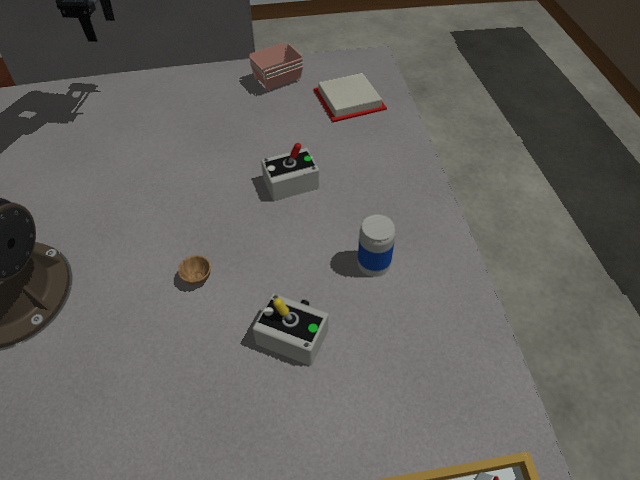

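Top view: lamp box on the right, with green dot at (463,247), white dot at (433,298) and yellow tip at (447,284). Red tip is at (169,229) and can top at (351,143). Side view: green (313,328), white (268,312), yellow tip (279,300), red tip (296,147), can top (377,226).

```bash
python3 -c "
from h import *
P={'green':((463,247),(313,328)),'white':((433,298),(268,312)),'tip':((447,283),(279,300)),'ring':((448,271),(290,319)),'red':((169,228),(296,147)),'redgreen':((174,218),(308,158)),'can':((351,143),(377,226))}
W={}
for k,(a,b) in P.items():
    p,e=tri(a,b);W[k]=p;print(k,p.round(1),round(e,1))
d=(W['green']-W['white']);print(np.hypot(*d[:2]),np.arctan2(d[1],d[0]))
s=readout.state();from scipy.spatial.transform import Rotation as Ro
R=Ro.from_euler('xyz',s['tcp_rot']).as_matrix();print(R.round(3));print((R.T@(W['tip']-s['eef_pos'])).round(1))
g,w=onz('top',(463,247),60),onz('top',(433,298),60);print(g,w,g-w,(g+w)/2,np.arctan2(*(g-w)[1::-1]))
"
```

```text
green [ 585.1 -196.5   61.5] 1.9
white [ 512.6 -151.7   58.5] 1.8
tip [ 533.3 -162.7  109.2] 3.9
ring [ 549.8 -173.7   62.5] 0.2
red [610.4 217.2 102.3] 2.6
redgreen [632.8 220.8  63.1] 3.2
can [726.9 -36.1 114.2] 2.4
85.21631136426251 -0.5529541951984509
[[-0.957  0.29  -0.   ]
 [ 0.29   0.957 -0.001]
 [ 0.    -0.001 -1.   ]]
[-557.6 -626.    78.5]
[ 584.30205592 -196.80965337   60.        ] [ 511.72433324 -151.49470647   60.        ] [ 72.57772268 -45.3149469    0.        ] [ 548.01319458 -174.15217992   60.        ] -0.5581421302873787
```

```bash
python3 -m jog '{"dp":[[-400,-294,0],[-400,-294,0],[-400,-294,0],[-400,-294,0],[-400,-294,0],[-400,-294,0],[-400,-294,0],[-400,-294,0]],"twist":[2,4,6,8,10,12,14,15],"claw":[1,1,1,1,1,1,1,1]}'
cat >> h.py <<'E'
from scipy.spatial.transform import Rotation as Ro
C=np.array([548.5,-174,0]);U=np.array([np.cos(-.556),np.sin(-.556),0])
def to(al,z,lat=0):
    s=readout.state();R=Ro.from_euler('xyz',s['tcp_rot']).as_matrix()
    V=np.array([-U[1],U[0],0]);T=C+al*U+lat*V+[0,0,z]
    print(s['t'],s['eef_pos'].round(1),s['tcp_rot'],s['ft_force'].round(1),s['opening'],'target',T.round(1),'dp',(R.T@(T-s['eef_pos'])).round(1),'xaxis',np.degrees(np.arctan2(R[1,0],R[0,0])),'along',(s['eef_pos']-C)@U)
E
python3 -c "
from h import *
to(-60,187)"
```

```text
t: 0.77
eef_pos: [381.6, 329.7, 187.6]
tcp_rot: [-3.141, -0.0, 2.584]
ft_force: [0.2, 0.4, 0.6]
opening: 0.498
0.7667 [381.6 329.7 187.6] [-3.14148974e+00 -1.19255023e-04  2.58422069e+00] [0.2 0.4 0.6] 0.49768476075693785 target [ 497.5 -142.3  187. ] dp [-348.1 -339.2    0.6] xaxis 148.06493868490955 along -407.62062849469737
```

```bash
J='x'; python3 -m jog '{"dp":[[-348,-339,0],[-348,-339,0],[-348,-339,0],[-348,-339,0],[-348,-339,0],[-348,-339,0],[-348,-339,0],[-348,-339,0]],"twist":[0,0,0,0,0,0,0,0],"claw":[1,1,1,1,1,1,1,1]}'
python3 -c "
from h import *
to(-60,187)"
```

```text
t: 1.43
eef_pos: [461.0, 5.9, 187.6]
tcp_rot: [3.141, -0.0, 2.586]
ft_force: [0.9, 0.9, 0.4]
opening: 0.008
1.4333 [461.    5.9 187.6] [ 3.14148803e+00 -9.17201671e-05  2.58598382e+00] [0.9 0.9 0.4] 0.007896729239384295 target [ 497.5 -142.3  187. ] dp [-109.2 -106.7    0.6] xaxis 148.16595851238756 along -169.28864388112308
```

```bash
python3 -m jog '{"dp":[[-107,-107,0],[-107,-107,0],[-107,-107,0],[-107,-107,0],[-107,-107,40],[-107,-107,75],[-107,-107,95],[-107,-107,95]],"twist":[0,0,0,0,0,0,0,0],"claw":[1,1,1,1,1,1,1,1]}'
python3 -c "
from h import *
to(-10,92);im=snap('top','a')[180:360,340:540];im2=snap('side','b')[220:400,200:400]
cv2.imwrite('pics/c.png',cv2.resize(np.hstack([im,im2]),None,fx=2,fy=2,interpolation=cv2.INTER_CUBIC)[:,:,::-1])"
```

```text
t: 2.1
eef_pos: [493.5, -138.9, 88.9]
tcp_rot: [-3.141, -0.007, 2.585]
ft_force: [-1.0, 0.0, -0.5]
opening: 0.006
2.1 [ 493.5 -138.9   88.9] [-3.14062424 -0.00683153  2.58533215] [-1.   0.  -0.5] 0.0062491717812173065 target [ 540.  -168.7   92. ] dp [-55.3  -0.8  -3.5] xaxis 148.12862066657408 along -65.29074938029854
```

View pics/c.png

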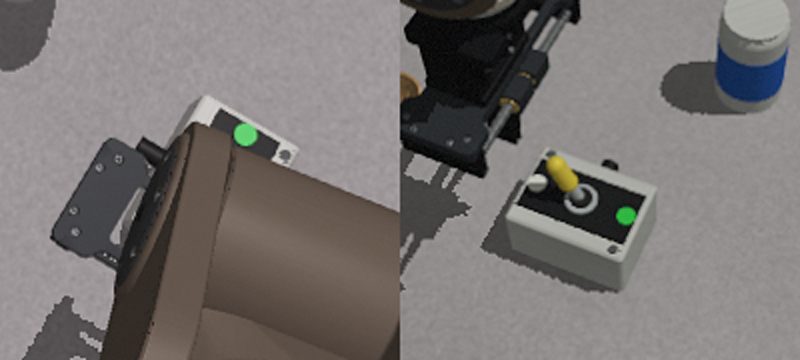

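The fingers stand behind the yellow cap on the white-dot side. In the crop, the fingertip is at about (478,168) and the cap at (560,175). I'll push along the swing.

```bash
python3 -m jog '{"dp":[[-14,-1,-2],[-22,-1,-2],[-29,-1,-2],[-36,-1,-2],[-43,-1,-2],[-50,-1,-2],[-55,-1,-2],[-55,-1,-2]],"twist":[0,0,0,0,0,0,0,0],"claw":[1,1,1,1,1,1,1,1]}'
python3 -c "
from h import *
to(-8,92);im2=snap('side','d')[220:400,200:400]
cv2.imwrite('pics/e.png',cv2.resize(im2,None,fx=3,fy=3,interpolation=cv2.INTER_CUBIC)[:,:,::-1])"
```

```text
t: 2.87
eef_pos: [542.5, -169.7, 94.6]
tcp_rot: [3.141, 0.0, 2.586]
ft_force: [-0.4, -0.1, 0.4]
opening: 0.002
2.8667 [ 542.5 -169.7   94.6] [3.14146551e+00 4.21077346e-04 2.58584327e+00] [-0.4 -0.1  0.4] 0.002415457378317207 target [ 541.7 -169.8   92. ] dp [ 0.7 -0.5  2.6] xaxis 148.15790600268258 along -7.335632076834324
```

View pics/e.png

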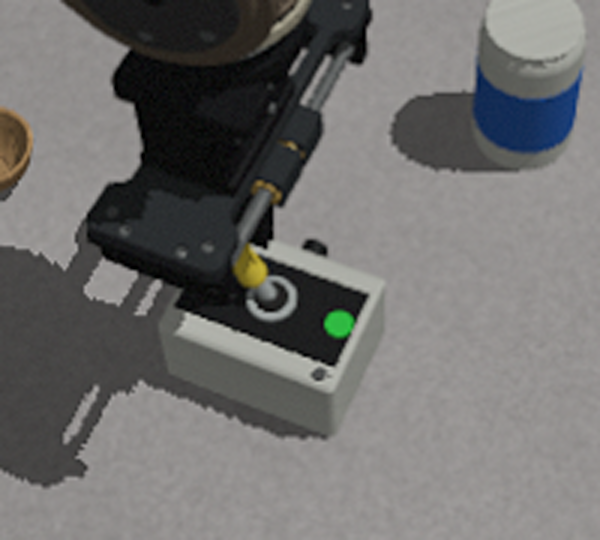

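Unexpected: the cap, at (250,265) in the crop, still leans to the white dot and I felt no force. I'll compare where the TCP should appear in the picture with where it does.

```bash
python3 -c "
from h import *
m=eyes.camera_model('side');K=np.array(m['intrinsics'])
def pr(X):
    p=np.array(m['R'])@X+m['t'];s=p[:2]/p[2];s=s*(1+m['k1']*(s@s));return (K@[s[0],s[1],1])[:2]
e=readout.state()['eef_pos']
V=np.array([-U[1],U[0],0])
for n,X in [('tcp',e),('tcp+60z',e+[0,0,60]),('body lowR',e+[0,0,78]+38*U-90*V),('offtip',C-24*U+[0,0,112]),('ontip',C+24*U+[0,0,112]),('uptip',C+[0,0,117]),('pivot',C+[0,0,62]),('bodylowL',e+[0,0,78]+38*U+90*V)]:print(n,((pr(X)-[200,220])*3).round())
for n in('f',):
  im=snap('top',n)[180:360,340:540];cv2.imwrite('pics/g.png',cv2.resize(im,None,fx=3,fy=3)[:,:,::-1])
"
```

```text
tcp [252. 263.]
tcp+60z [245. 203.]
body lowR [232. 353.]
offtip [224. 237.]
ontip [303. 267.]
uptip [262. 247.]
pivot [268. 298.]
bodylowL [378.  80.]
```

View pics/g.png

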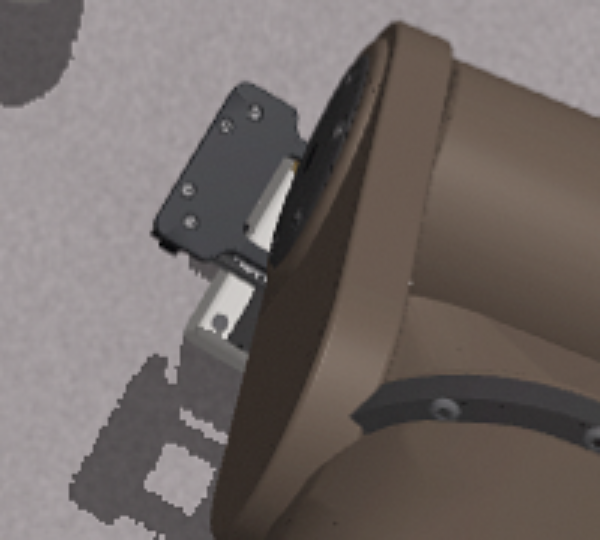

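The calibration puts the TCP where I see yellow, so the fingertips aren't where I expected. I'll check the calibration against the earlier unobstructed gripper picture.

```bash
python3 -c "
from h import *
m=eyes.camera_model('side');K=np.array(m['intrinsics'])
def pr(X):
    p=np.array(m['R'])@X+m['t'];s=p[:2]/p[2];s=s*(1+m['k1']*(s@s));return (K@[s[0],s[1],1])[:2].round().astype(int)
e=np.array([181,598,187.6]);y=np.array([.29,.957,0])
print([pr(X) for X in(e,e+50*y,e-50*y)])
e2=np.array([493.5,-138.9,88.9]);print(pr(e2))
a=cv2.imread('pics/side1.png')[0:100,20:160];b=cv2.imread('pics/b.png')[220:360,180:320];c=cv2.imread('pics/d.png')[220:360,200:340]
def mk(im,p):
    im=cv2.resize(im,(400,int(400*im.shape[0]/im.shape[1])),interpolation=cv2.INTER_CUBIC)
    im=cv2.convertScaleAbs(im,alpha=2.2,beta=15);s=400/140
    for q in p: cv2.drawMarker(im,tuple(int(v*s) for v in q),(255,0,255),0,12,1)
    return im
A=mk(a,[pr(X)-[20,0] for X in(e,e+50*y,e-50*y)]);B=mk(b,[pr(e2)-[180,220]]);D=mk(c,[pr(readout.state()['eef_pos'])-[200,220]])
cv2.imwrite('pics/k.png',np.hstack([B,D]));cv2.imwrite('pics/kA.png',A)
cv2.imwrite('pics/k.png',np.vstack([np.hstack([B,D])[:400],]))
"
```

```text
[array([105,  40]), array([113,  30]), array([96, 51])]
[254 298]
```

View pics/k.png

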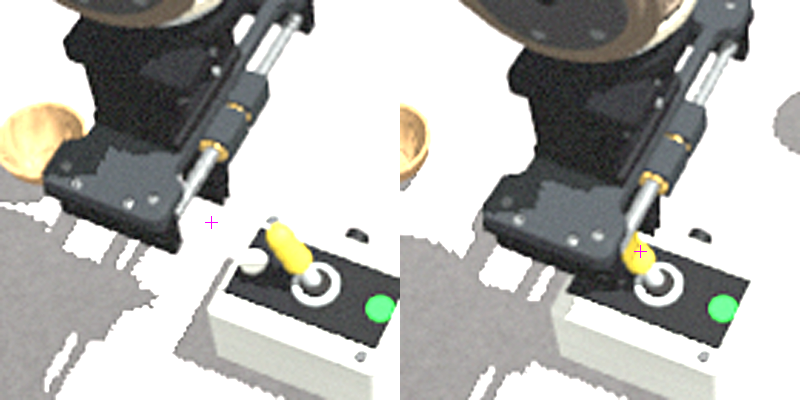

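View pics/kA.png

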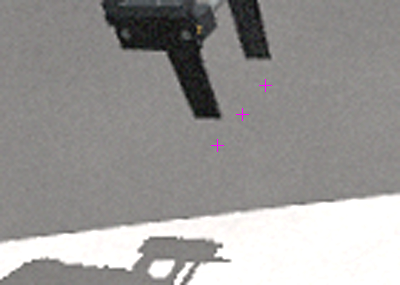

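In the start picture and in the latest ones, the real fingertips show several pixels above the projected TCP marks. In D the tip is at about (650,235) and the mark at (640,250). So the fingertips seem to ride about 15–20 mm higher than reported and passed over the cap. I'll back off, go down to a reported z of 76, which stays above the 68 mm box parts either way, and check the tip against the cap.

```bash
python3 -m jog '{"dp":[[25,0,0],[50,0,0],[56,0,0],[56,0,0],[56,0,10],[56,0,18],[56,0,18],[56,0,18]],"twist":[0,0,0,0,0,0,0,0],"claw":[1,1,1,1,1,1,1,1]}'
python3 - <<'E'
from h import *
to(-8,76); print(env.pinch_z,[a for a in dir(env) if a[0]!='_'])
s=readout.state();e=s['eef_pos'];im=snap('side','l')
m=eyes.camera_model('side')
def pr(X):
    p=np.array(m['R'])@X+m['t'];q=p[:2]/p[2];q=q*(1+m['k1']*(q@q));return (m['intrinsics']@[q[0],q[1],1])[:2]
I=cv2.convertScaleAbs(cv2.resize(im[240:380,190:330],None,fx=4,fy=4,interpolation=cv2.INTER_CUBIC)[:,:,::-1],alpha=2.2,beta=15)
for dz in(0,20,40):cv2.drawMarker(I,tuple(int(v) for v in (pr(e+[0,0,dz])-[190,240])*4),(255,0,255),0,12,1)
cv2.imwrite('pics/m.png',I)
E
```

```text
t: 3.63
eef_pos: [494.2, -139.9, 75.6]
tcp_rot: [-3.141, -0.002, 2.586]
ft_force: [-0.4, 0.2, 0.5]
opening: 0.003
3.6333 [ 494.2 -139.9   75.6] [-3.14143345e+00 -1.54938490e-03  2.58578560e+00] [-0.4  0.2  0.5] 0.0034175576485235876 target [ 541.7 -169.8   76. ] dp [-56.1  -0.3  -0.5] xaxis 148.15460150990143 along -64.0792200854964
18.8 ['IKError', 'pinch_z']
```

View pics/m.png

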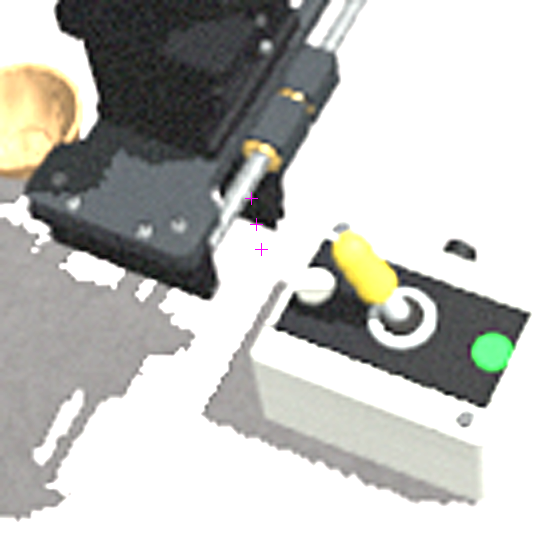

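The real tip is at about (263,222) in the crop. The mark for the reported TCP is at (261,249) and the +20 mm mark at (256,224), so the tip sits 20 mm or more above the reported TCP. I'll push again at reported z of about 71, still above everything on the box.

```bash
python3 -m jog '{"dp":[[-6,0,4],[-16,0,4],[-26,0,4],[-34,0,4],[-42,0,4],[-50,0,4],[-56,0,4],[-56,0,4]],"twist":[0,0,0,0,0,0,0,0],"claw":[1,1,1,1,1,1,1,1]}'
python3 - <<'E'
from h import *
to(-8,70);im=snap('side','n')
cv2.imwrite('pics/o.png',cv2.convertScaleAbs(cv2.resize(im[240:380,190:330],None,fx=4,fy=4,interpolation=cv2.INTER_CUBIC)[:,:,::-1],alpha=2.2,beta=15))
E
```

```text
t: 4.35
eef_pos: [543.0, -170.0, 72.6]
tcp_rot: [3.141, 0.001, 2.586]
ft_force: [0.2, 0.0, -0.1]
opening: 0.005
4.35 [ 543.  -170.    72.6] [3.14137257e+00 1.16458526e-03 2.58575708e+00] [ 0.2  0.  -0.1] 0.005432096260902029 target [ 541.7 -169.8   70. ] dp [ 1.2 -0.4  2.6] xaxis 148.15296762038255 along -6.789227063159565
```

View pics/o.png

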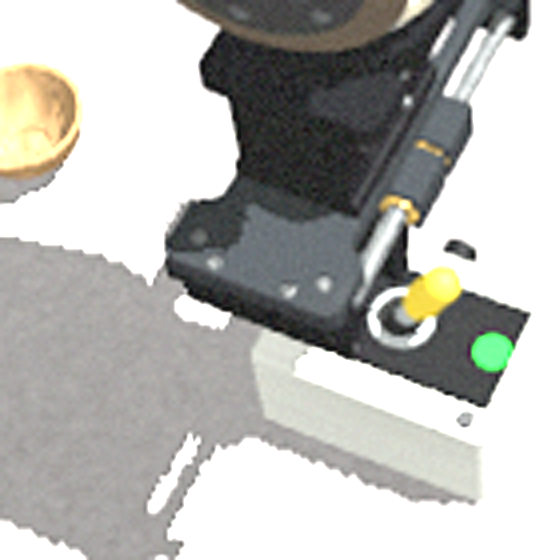

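The toggle has flipped: the cap, at (435,290), now leans to the green dot. I'll back straight off, raise the arm and check.

```bash
python3 -m jog '{"dp":[[25,0,0],[50,0,0],[60,0,-20],[60,0,-60],[60,0,-100],[60,0,-110],[60,0,-110],[60,0,-110]],"twist":[0,0,0,0,0,0,0,0],"claw":[1,1,1,1,1,1,1,1]}'
python3 -m jog '{"dp":[[40,40,0],[75,75,0],[100,100,0],[120,120,0],[120,120,0],[120,120,0],[120,120,0],[120,120,0]],"twist":[0,0,0,0,0,0,0,0],"claw":[1,1,1,1,1,1,1,1]}'
python3 - <<'E'
from h import *
to(0,70);a=snap('top','p')[100:400,130:530];b=snap('side','q')[120:420,200:440]
cv2.imwrite('pics/r.png',np.hstack([a,b])[:,:,::-1])
E
```

```text
t: 5.07
eef_pos: [490.5, -137.4, 182.7]
tcp_rot: [3.141, 0.001, 2.586]
ft_force: [-0.4, 0.2, -0.9]
opening: 0.002
t: 5.73
eef_pos: [452.2, 26.8, 181.9]
tcp_rot: [-3.141, -0.001, 2.585]
ft_force: [0.3, -0.0, -0.3]
opening: 0.006
5.7333 [452.2  26.8 181.9] [-3.14101752e+00 -1.01262373e-03  2.58515341e+00] [ 0.3 -0.  -0.3] 0.006392110385030202 target [ 548.5 -174.    70. ] dp [-187.9 -119.6  111.7] xaxis 148.11837964189687 along -187.74471386262982
```

View pics/r.png

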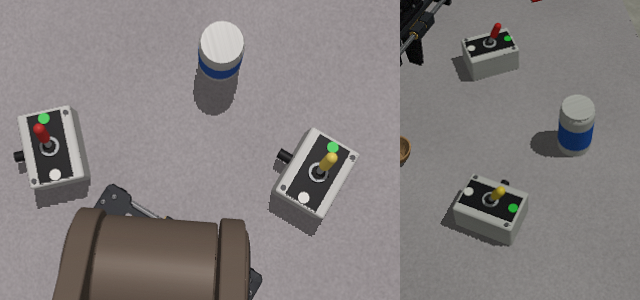

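The yellow cap leans to the green dot in both views, at (330,162) top and (498,192) side. The red toggle still leans to its green dot at (40,132), the can stands at its original spot at (221,43), and the arm is clear. I'm handing in.

```bash
python3 -c "
from h import *
print(job_done())"
```

```text
the job is handed in; nothing more can be done
None
```

The display lamp is switched on: I pushed the yellow toggle over with the shut fingers, and it snapped to the green-dot side and stayed there. I handed the job in at about 5.8 s.

- **Last checks:** After I backed the arm off, both cameras showed the yellow toggle on, the red steamer toggle still leaning to its green dot, and the can upright where it started. The arm was clear of everything, and the force readings at the end of each move were about 1 N or less on every axis.
- **What disagreed:** The first push, at a reported height of about 92 mm, missed and left the toggle off. The pictures suggest the fingertips sit roughly 20 mm or more above the reported tool point, so they passed over the cap. The second push, about 20 mm lower, worked. I did not pin that offset down any further.
- **Picture budget:** I viewed 10 pictures, the full budget.

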